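Tip the blue printing block onto its frame and press the print

ROBOT

A 7-joint arm with a two-finger parallel gripper is mounted at the origin on the work surface. World frame = base frame: x ahead of the robot, y to its left, z up, the work surface at z = 0. Lengths are in m, angles in degrees, forces in N, time in s.
With the tool pointing down it reaches from about 0.4 to 0.9 m from the base axis. Payload 5.5 kg.
Tool frame: the origin (TCP) lies at the very end of the fingers, on their centre line; the grasp point (between the pads) lies 19 mm behind it; z points along the fingers, y is the direction in which the jaws open and shut (so a half turn about z gives the same grasp; the last joint's range is limited). The gripper opens to 85 mm and grips with 20 to 120 N. Pads are 22 mm wide; open, the fingers measure 114 mm over their backs; the gripper's body (76 mm by 85 mm) begins 54 mm behind the grasp point. The pads swing forward as they close: fully open they stand 13 mm farther back than shut.
Start: joints at [-52.586, 28.699, -24.465, 88.831, 12.651, 65.22, -12.049], TCP at [0.247, 0.601, 0.231] pointing down, gripper open.
Joint ranges: [-164.97, 164.97], [-17.58, 116.51], [-87.97, 89.64], [11.32, 138.91], [-80.73, 260.73], [10.89, 115.49], [-147.41, 147.41]. Speed limits (degrees/s): [147.25, 147.25, 180, 180, 180, 180, 180].

INTERFACE

Orientations are given as a 3x3 rotation matrix whose columns are the frame's x, y, z axes.
In Python, from plant import get_state, get_image, get_calibration, finish_job, outline_of, landmark_of gives the robot as it stands.
- The arm moves only by the tool step_arm, never from a script. Its argument "moves" is a list of rows, each an object of numbers: "tx", "ty", "tz": the shift along the tool's x, y, z in mm; "wx", "wy", "wz": the turn, a rotation vector about the tool's x, y, z in degrees; "jaw": the opening in per cent of the stroke, from 0 (shut) to 100 (fully open). In form: [{"tx": .., "ty": .., "tz": .., "wx": .., "wy": .., "wz": .., "jaw": ..}, ...]. A call has 1 to 20 rows; each row is the pose to reach, as a shift and turn from the pose measured when the call began, along the tool's axes at that moment; what a row does not reach only later rows make up. A row lasts 1/12 s, in which the tool goes at most 41.7 mm and 7.16 degrees, less where a joint would pass 70% of its speed; a pose out of reach is approached as far as the arm can. A call with a gripper value outside its range is refused whole. The fingers move at their own pace and stop on an object; the grip force is fixed at half the most. Time passes only in rows, so rows that repeat a pose let the fingers close. It gives the time, the measured TCP pose, the force and the opening at its end, in the units of the state.
- get_state(): the state, without advancing time (a new reading comes with each control period).
- get_image(name): name is "scene" or "top"; returns the picture (384x512x3 uint8, red, green, blue); there is no depth.
- get_calibration(name): a dict with "fx", "fy", "cx", "cy" (pixels), "rvec" (rotation vector, rad) and "tvec" (3), from world to camera coordinates, as OpenCV has them. Camera axes: x right, y down, z forward; pixel columns grow to the right and rows downward; lengths in m; the calibration is good to about 2 mm. A picture is of the moment at which its call begins. get_calibration takes no time and is no camera call.
- finish_job(): hands the job in, once; it reports no verdict.
Trained networks look in the newest picture that a camera, given by its name, has taken for a name from the list of things; names that differ only in an ending like _2 or _b are one class to them, and where a whole thing is asked for, a point or a joint stands for the part that bears it (a point fixed in the world has none). Each returns a list of dicts, best first, with "confidence" (0 to 1); they miss things now and then, are a little off and sometimes report something else, mostly with a low value. They report only what shows in the picture. A call takes as long as a camera call. They do not tell look-alikes from the thing itself.
- outline_of(camera, label): "pixels" (384x512 bool, what is visible of it) and "location" ([column, row] as shares, 0 to 1, of the picture: columns of its width, rows of its height, amid what is visible of it).
- landmark_of(camera, label): "location" ([column, row] as shares, 0 to 1, of the picture: columns of its width, rows of its height: a listed point, or the origin of a listed thing).
The state is a dict: "clock": time; "joint_positions": joint angles; "joint_velocities": joint speeds; "tau": joint torques, N m; "tcp_pos": TCP position; "tcp_rot": TCP orientation; "force": force on the tool from outside, world axes, zero at the start; "wrist_torque": the same for the moment, N m; "opening": finger opening in m.
Only numpy, scipy, OpenCV 4.12 (cv2) and the standard library are available. Lean on these libraries where they do the work, as an engineer would, in place of code of your own. Each camera call takes 0.05 s, during which the arm holds its last target.

TASK

Three inked hand printing blocks stand on edge on the printing board, each with its carved face towards an empty printed frame. Push the blue block over with your fingertips so that it tips onto its carved face and lies in the frame in front of it, and draw the fingers back clear of it; then press down firmly for a moment (5 N or more) on the middle of its back to make the print, and move away. Do not pick up the block or lift it, and leave the other two blocks, the ink jar and the brush where they are.

Things in the scene. Friction and masses are not known exactly. Their poses are not given: they have to be found in the camera images.
- blue_block: Blue-banded wooden printing block, 36 (x) x 75 (y) x 100 (z) mm, about 0.25 kg, loose; origin at its centre. Stands on edge: x points out of the carved face (along the board's x), z up. Pushed near the top of its back it pivots on its lower front edge and, past 20 degrees (top moved 35 mm), falls on its face; pushed low it slides. Lying, its x points down and its back is 36 mm above the board.
- red_block: Red-banded wooden printing block, 36 (x) x 75 (y) x 100 (z) mm, about 0.25 kg, loose; origin at its centre. Same shape and stance as the blue one; it stays standing.
- yellow_block: Yellow-banded wooden printing block, 36 (x) x 75 (y) x 100 (z) mm, about 0.25 kg, loose; origin at its centre. Same shape and stance as the blue one; it stays standing.
- board: Fixed dark board, 300 (x) x 420 (y) x 12 mm, white card on top; origin at the centre of its underside, x away from the robot. Outlined empty frames 116 (x) x 92 (y) mm are centred at x = 10, y = -125, 0, 125 mm; blocks, 50 mm apart, stand at their robot-side ends, centres near x = -58 mm, in any order. Tipped without sliding, a block lies centred in its frame. Stripes are flat prints.
- ink_jar: Closed ink jar, 60 mm across, 75 mm tall, standing on the table to the left of the board (+y); origin at the centre of its underside. Not to be disturbed.
- ink_brush: Brush lying on the table to the right of the board (-y); origin at its underside. Not to be disturbed.
Things that resemble listed ones, but are neither listed nor needed, are in the scene too. There is more than one size of the blue_block; the one meant has the size given above. Of the things that look like the yellow_block, the smallest one is meant.

How it is judged:
By the outcome, as a careful person would: the job done as asked, in the order asked, and still so for the second after the job is handed in, with the robot touching nothing.
It also fails if it takes over 42 s, if anything falls off the work surface, if the arm or the gripper's body presses on something with over 40 N, if the wrist force passes 120 N, or if a joint passes its speed limit or range.

## Working session

There is one attempt and no reset: what is moved stays moved. The work goes in short steps, Python scripts to look and compute and a tool call to move; the robot and the scene stay as the last step left them, time stands still between calls to the robot, and variables do not carry over. Pictures are saved under pics/ and viewed, and the job is handed in when it is done.

Besides the shell and the picture viewer there is one more tool, called after "Emit:" as name(argument=value, ...), one argument or row to a line, values as JSON. step_arm: Moves the arm, as the interface text tells. Its arguments: {"type":"object","properties":{"moves":{"type":"array"}},"required":["moves"]}

```bash
mkdir -p pics; ls; python3 - <<'E'
from plant import *
import cv2
for n in("scene","top"):
    cv2.imwrite(f"pics/{n}0.png",cv2.resize(get_image(n)[:,:,::-1],(768,576),interpolation=cv2.INTER_CUBIC)); print(get_calibration(n))
s=get_state();print(s)
for n in("scene","top"):
  for l in("blue_block","red_block","yellow_block","board","ink_jar","ink_brush"):
    print(n,l,[(round(r['confidence'],2),round(r['location'][0]*512),round(r['location'][1]*384)) for r in landmark_of(n,l)])
E
```

```text
pics
{'fx': 493.5521346624734, 'fy': 493.5521346624734, 'cx': 241.10557515957586, 'cy': 182.75256296705294, 'rvec': array([ 1.70884094,  1.65949023, -0.80986561]), 'tvec': array([-0.00307825, -0.27228201,  1.86041525])}
{'fx': 496.3067733642728, 'fy': 496.3067733642728, 'cx': 250.61104514439253, 'cy': 190.90673681491825, 'rvec': array([ 2.2219741 , -2.15970891,  0.10171409]), 'tvec': array([-0.03847312,  0.52157736,  1.33152627])}
{'clock': 0.1, 'joint_positions': array([-52.58660334,  28.75019734, -24.45360429,  88.88507681,
        12.64991158,  65.21766035, -12.04849797]), 'joint_velocities': array([-0.06659529, -0.0422369 , -0.09687816, -0.18584161, -0.03389947,
       -0.06378547, -0.00364538]), 'tau': array([-9.35681019e-03, -5.70814812e+01, -5.83819762e+00, -2.81744850e+01,
        1.03836483e-02,  5.71194832e-03, -1.63125696e-05]), 'tcp_pos': array([0.24679616, 0.60066324, 0.23034567]), 'tcp_rot': array([[-9.25006442e-01,  3.79950692e-01, -7.44035152e-04],
       [ 3.79951410e-01,  9.25005098e-01, -1.57948652e-03],
       [ 8.81093118e-05, -1.74373241e-03, -9.99998476e-01]]), 'force': array([-0.82147707, -0.42441402,  0.030539  ]), 'wrist_torque': array([-0.03575258,  0.00677922, -0.04680389]), 'opening': 0.08522083715371526}
scene blue_block [(0.75, 338, 176), (0.56, 280, 197)]
scene red_block [(0.8, 238, 195)]
scene yellow_block [(0.76, 183, 145), (0.6, 194, 186)]
scene board [(0.79, 231, 225)]
scene ink_jar [(0.72, 338, 230)]
scene ink_brush [(0.83, 136, 218)]
top blue_block [(0.89, 144, 274), (0.58, 212, 166), (0.49, 134, 223)]
top red_block [(0.59, 247, 179)]
top yellow_block [(0.96, 296, 193), (0.8, 392, 242), (0.6, 313, 272)]
top board [(0.6, 258, 161)]
top ink_jar [(0.88, 155, 139)]
top ink_brush [(0.88, 355, 171)]
```

View pics/scene0.png

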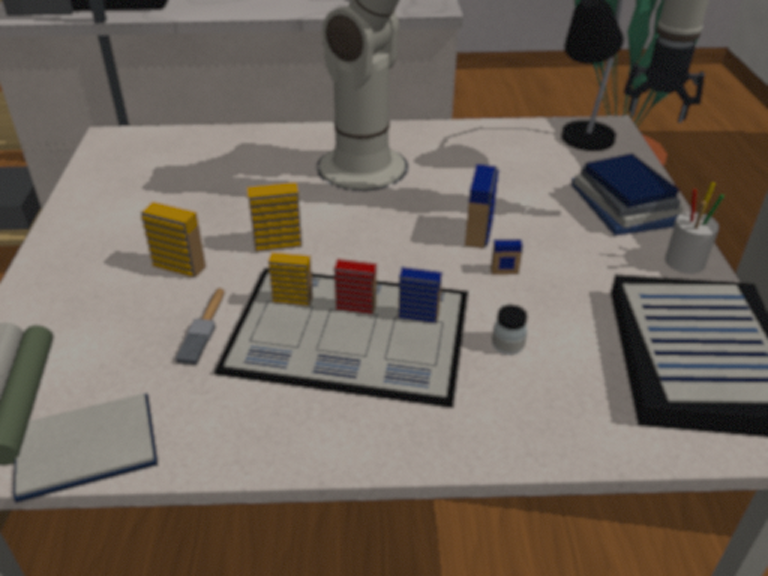

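View pics/top0.png

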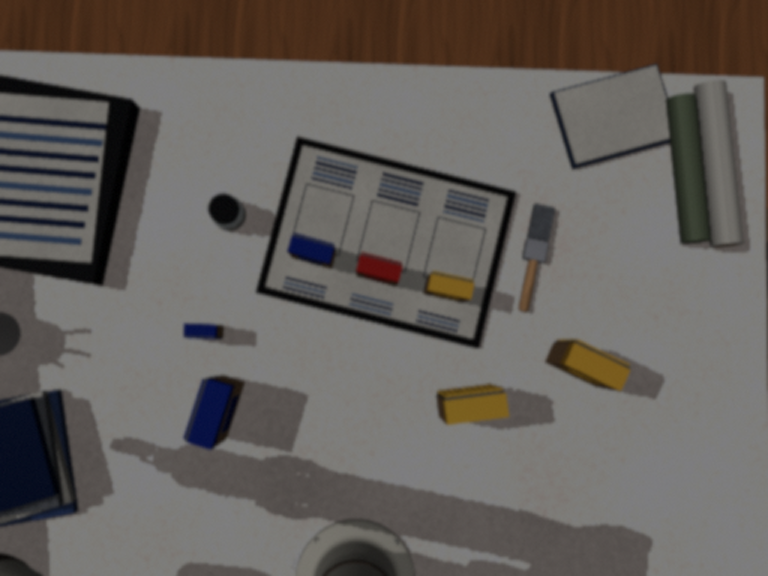

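The blue blocks are:
- one on the board, scene (280,197), top (208,167);
- a small one on the table, scene (338,171), top (135,220);
- a big one on the table, scene (322,138), top (140,275).

I choose the one on the board and will check it in a crop while measuring.

```bash
cat > h.py <<'E'
from plant import *
import cv2, numpy as np
def cal(n):
    c=get_calibration(n);K=np.array([[c['fx'],0,c['cx']],[0,c['fy'],c['cy']],[0,0,1.]]);return K,c['rvec'],c['tvec']
def proj(n,P):
    K,r,t=cal(n);return cv2.projectPoints(np.float64(P).reshape(-1,1,3),r,t,K,None)[0].reshape(-1,2)
def back(n,uv,z):
    K,r,t=cal(n);R=cv2.Rodrigues(r)[0];o=-R.T@t
    d=np.c_[np.float64(uv).reshape(-1,2),np.ones(len(np.float64(uv).reshape(-1,2)))]@np.linalg.inv(K).T@R
    return o+d*((z-o[2])/d[:,2])[:,None]
E
python3 - <<'E'
from h import *
im=get_image("top"); g=cv2.cvtColor(im,cv2.COLOR_RGB2HSV)
si=get_image("scene")
for n,i in(("top",im),("scene",si)):
  for r in outline_of(n,"board"):
    m=r['pixels'].astype(np.uint8);print(n,r['confidence'],m.sum())
  m=(outline_of(n,"board")or[None])[0]
  if m:
    h=cv2.convexHull(np.vstack([c.reshape(-1,2) for c in cv2.findContours(m['pixels'].astype(np.uint8),0,2)[0]]))
    print(cv2.approxPolyDP(h,5,True).reshape(-1,2).tolist())
  for r in outline_of(n,"blue_block"):
    ys,xs=np.nonzero(r['pixels']);print(n,'blue',r['confidence'],len(xs),xs.min(),xs.max(),ys.min(),ys.max())
a=im[85:240,165:350];b=si[110:275,140:320]
cv2.imwrite("pics/c1.png",cv2.resize(a[:,:,::-1],None,fx=4,fy=4,interpolation=2)); cv2.imwrite("pics/c2.png",cv2.resize(b[:,:,::-1],None,fx=3.6,fy=3.6,interpolation=2))
E
```

```text
top 0.91 14826
[[199, 91], [342, 128], [317, 231], [171, 193]]
top blue 0.94 1311 123 162 250 298
top blue 0.84 518 191 223 156 178
top blue 0.69 256 122 148 215 225
scene 0.79 9871
scene 0.7 669
[[143, 245], [177, 178], [312, 194], [302, 271]]
scene blue 0.95 436 328 348 159 182
scene blue 0.87 959 266 294 178 214
scene blue 0.84 957 310 332 109 165
```

View pics/c1.png

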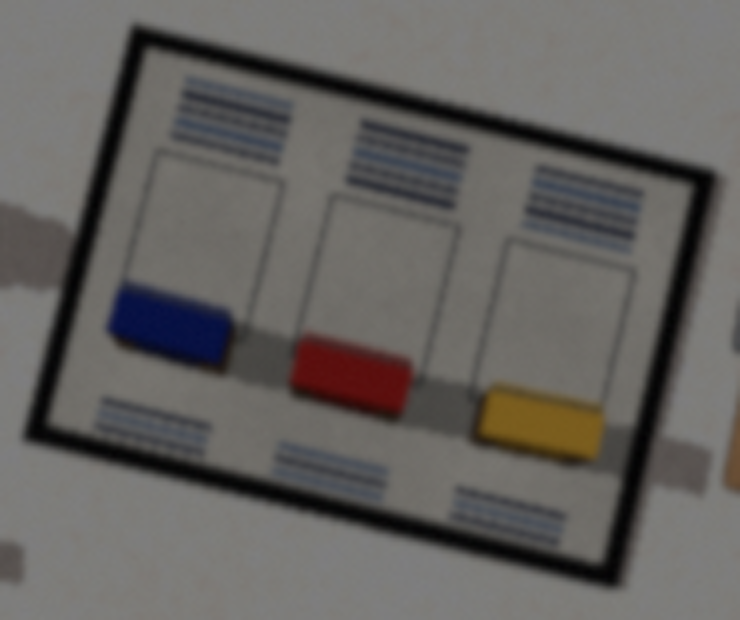

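View pics/c2.png

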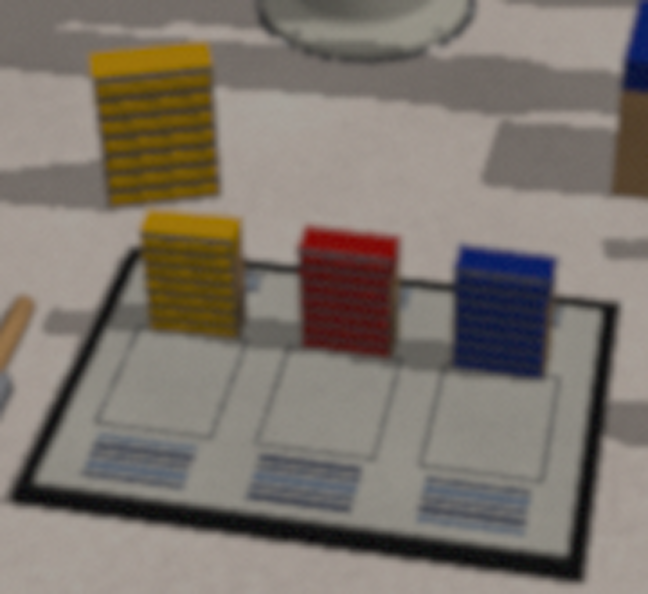

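The crops show the blue block on the board at its +y (image left) frame, the same size as the red and yellow ones beside it. I'll fit the board and block poses next.

```bash
cat >> h.py <<'E'
def T(p,x,y,z):  # board xy -> world
    c,s=np.cos(p[2]),np.sin(p[2]);x=np.asarray(x,float);y=np.asarray(y,float)
    return np.stack([p[0]+c*x-s*y,p[1]+s*x+c*y,z+0*x],-1)
E
python3 - <<'E'
from h import *
from scipy.optimize import least_squares
ct=np.array([[135,27],[716,175],[613,583],[27,437]])/4+[165-.4,85-.4]
cs=np.array([[135,250],[617,304],[578,578],[15,497]])/3.6+[140-.4,110-.4]
print(back("top",ct,.012)[:,:2].round(3).tolist());print(back("scene",cs,.012)[:,:2].round(3).tolist())
cx=[.15,.15,-.15,-.15];cy=[.21,-.21,-.21,.21]
sx=[-.15,-.15,.15,.15];sy=[-.21,.21,.21,-.21]
def f(p,w=(1,1)):return np.r_[w[0]*(proj("top",T(p,cx,cy,.012))-ct).ravel(),w[1]*(proj("scene",T(p,sx,sy,.012))-cs).ravel()]
for w in((1,0),(0,1),(1,1)):
    r=least_squares(f,[.6,.1,0],args=(w,));print(w,r.x.round(4),np.degrees(r.x[2]),abs(r.fun).max())
p=r.x;np.save("board.npy",p)
im=get_image("top");si=get_image("scene")
h=cv2.cvtColor(im,cv2.COLOR_RGB2HSV)
m=((h[...,0]>105)&(h[...,0]<130)&(h[...,1]>180)).astype(np.uint8);m[:, :185]=0;m[:150]=0;m[185:]=0;m[:,230:]=0
# top-face fit: outline of projected top+front faces from both views by silhouettes
mt=[o for o in outline_of("top","blue_block") if 200<o['location'][0]*512<220][0]['pixels']
ms=[o for o in outline_of("scene","blue_block") if 265<o['location'][0]*512<300 and o['location'][1]*384>170][0]['pixels']
def sil(n,q):
    P=np.array([[a,b,c] for a in(-.018,.018) for b in(-.0375,.0375) for c in(.012,.112)])
    uv=proj(n,T(q,P[:,0],P[:,1],P[:,2]))
    hh=cv2.convexHull(((uv+.5)*16).astype(np.float32)).astype(np.int32)
    k=np.zeros((384,512),np.uint8);cv2.fillPoly(k,[hh],255,cv2.LINE_AA,4);return k/255
def cost(q,v):
    return sum(np.abs(sil(n,q)-m_).sum()/m_.sum() for n,m_ in(("top",mt),("scene",ms)) if n in v)
from scipy.optimize import minimize
q0=np.r_[T(p,-.058,.125,0)[:2],p[2]]
for v in(("top",),("scene",),("top","scene")):
    r=minimize(cost,q0,args=(v,),method="Nelder-Mead",options=dict(initial_simplex=[q0,q0+[.008,0,0],q0+[0,.008,0],q0+[0,0,.1]]))
    print(v,r.x.round(4),np.degrees(r.x[2]),r.fun)
print("nominal",q0)
d=r.x[:2]-p[:2];c,s=np.cos(p[2]),np.sin(p[2]);print("in board",c*d[0]+s*d[1],-s*d[0]+c*d[1])
for n,i in(("top",im),("scene",si)):
    o=i[:,:,::-1].copy();o=cv2.resize(o,(1536,1152),interpolation=2)
    for q,col in((q0,(0,255,0)),(r.x,(0,255,255))):
      for z in(.012,.112):
        u=proj(n,T(q,[-.018,.018,.018,-.018],[-.0375,-.0375,.0375,.0375],z));cv2.polylines(o,[((u+.5)*3).astype(int)],True,col,1)
    u=proj(n,T(p,[-.15,.15,.15,-.15],[-.21,-.21,.21,.21],.012));cv2.polylines(o,[((u+.5)*3).astype(int)],True,(0,0,255),1)
    a,b=(480,240) if n=="top" else (420,480)
    cv2.imwrite(f"pics/o_{n}.png",o[b:b+480,a:a+600])
E
```

```text
[[0.796, 0.129], [0.705, -0.277], [0.42, -0.21], [0.509, 0.192]]
[[0.427, -0.204], [0.513, 0.197], [0.805, 0.13], [0.715, -0.269]]
(1, 0) [ 0.6076 -0.0415 -0.2203] -12.620187801326363 1.9269345334094226
(0, 1) [ 0.6133 -0.0371 -0.2237] -12.817176790174331 2.2422210958346795
(1, 1) [ 0.6095 -0.0393 -0.2217] -12.700914860747691 2.846889207004722
('top',) [ 0.5822  0.0938 -0.2114] -12.114895758140777 0.17563735045675188
('scene',) [ 0.5789  0.0958 -0.2583] -14.798662829565513 0.07626151325083347
('top', 'scene') [ 0.5804  0.0943 -0.2248] -12.877678639064216 0.27734095744909354
nominal [ 0.58040171  0.09540617 -0.22167278]
in board -0.05775237519330727 0.12394439440287605
```

View pics/o_top.png

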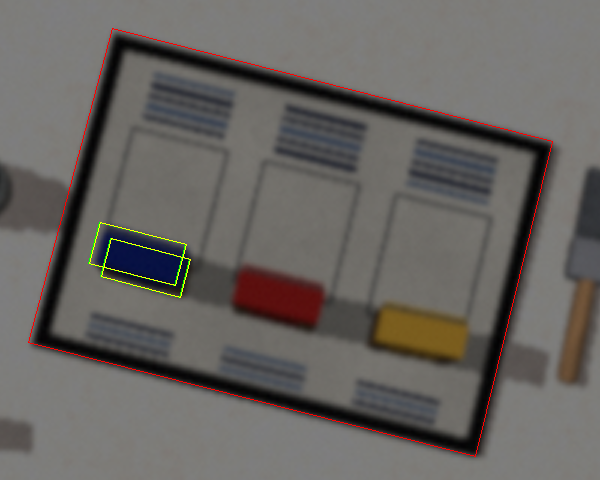

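View pics/o_scene.png

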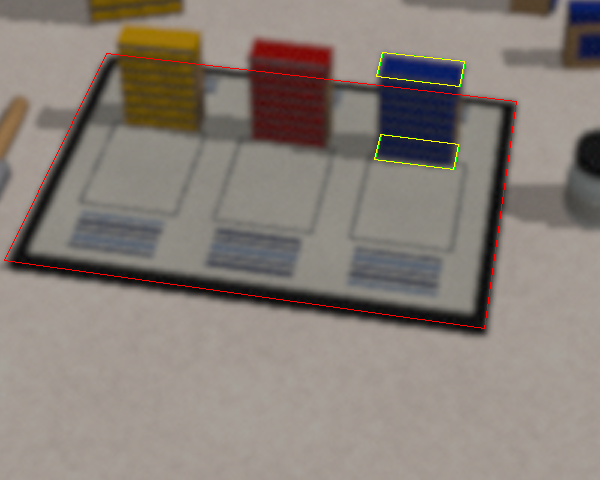

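```bash
cat >> h.py <<'E'
from scipy.spatial.transform import Rotation as Ro
def to(bx,by,z,yaw=None):
    p=np.load("board.npy");s=get_state();R=s['tcp_rot'];a=p[2] if yaw is None else yaw
    tgt=T(p,bx,by,z);c,sn=np.cos(a),np.sin(a)
    G=np.array([[-c,-sn,0],[-sn,c,0],[0,0,-1.]])
    d=R.T@(tgt-s['tcp_pos'])*1000
    print("t",d.round(1),"w",Ro.from_matrix(R.T@G).as_rotvec(degrees=True).round(2),"tgt",tgt.round(4))
def where():
    p=np.load("board.npy");s=get_state();c,sn=np.cos(p[2]),np.sin(p[2]);d=s['tcp_pos'][:2]-p[:2]
    print("clk",s['clock'],"board xy",(c*d[0]+sn*d[1]).round(4),(-sn*d[0]+c*d[1]).round(4),"z",s['tcp_pos'][2].round(4),"F",s['force'].round(2),"op",s['opening'])
E
python3 - <<'E'
from h import *
where();to(-.130,.125,.231);to(-.130,.125,.102)
print(back("top",[[140,275],[135,220]],.15).round(3))
E
```

```text
clk 1.3 board xy -0.4945 0.5452 z 0.2313 F [-0.56 -0.1  -0.08] op 0.08547917407276748
t [-4.297e+02 -3.532e+02  3.000e-01] w [ 0.   -0.   -9.64] tgt [0.5102 0.1112 0.231 ]
t [-429.7 -353.2  129.3] w [ 0.   -0.   -9.64] tgt [0.5102 0.1112 0.102 ]
[[0.301 0.24  0.15 ]
 [0.433 0.258 0.15 ]]
```

Emit:
step_arm(
  moves=[
    {"tx":-30,"ty":-25,"wz":-1,"jaw":30},
    {"tx":-60,"ty":-50,"wz":-2,"jaw":30},
    {"tx":-90,"ty":-74,"wz":-3,"jaw":30},
    {"tx":-120,"ty":-99,"wz":-4,"jaw":30},
    {"tx":-150,"ty":-124,"wz":-5,"jaw":30},
    {"tx":-180,"ty":-148,"wz":-6,"jaw":30},
    {"tx":-210,"ty":-173,"wz":-7,"jaw":30},
    {"tx":-240,"ty":-198,"wz":-8,"jaw":30},
    {"tx":-270,"ty":-222,"wz":-9,"jaw":30},
    {"tx":-300,"ty":-247,"wz":-9.6,"jaw":30},
    {"tx":-330,"ty":-272,"wz":-9.6,"jaw":30},
    {"tx":-360,"ty":-296,"wz":-9.6,"jaw":30},
    {"tx":-390,"ty":-320,"wz":-9.6,"jaw":30},
    {"tx":-415,"ty":-341,"wz":-9.6,"jaw":30},
    {"tx":-430,"ty":-353,"wz":-9.6,"jaw":30},
    {"tx":-430,"ty":-353,"wz":-9.6,"jaw":30},
    {"tx":-430,"ty":-353,"wz":-9.6,"jaw":30},
  ],
)

```text
validation failed for argument at $.mo...
```

```bash
python3 - <<'E'
from h import *
where();to(-.128,.1245,.102)
E
```

```text
clk 1.3 board xy -0.4945 0.5452 z 0.2313 F [-0.56 -0.1  -0.08] op 0.08547917407276748
t [-431.7 -353.4  129.3] w [ 0.   -0.   -9.64] tgt [0.512  0.1103 0.102 ]
```

All keys seem to be required.

Emit:
step_arm(
  moves=[
    {"tx":-30,"ty":-25,"tz":0,"wx":0,"wy":0,"wz":-1,"jaw":30},
    {"tx":-60,"ty":-50,"tz":0,"wx":0,"wy":0,"wz":-2,"jaw":30},
    {"tx":-90,"ty":-74,"tz":0,"wx":0,"wy":0,"wz":-3,"jaw":30},
    {"tx":-120,"ty":-99,"tz":0,"wx":0,"wy":0,"wz":-4,"jaw":30},
    {"tx":-150,"ty":-124,"tz":0,"wx":0,"wy":0,"wz":-5,"jaw":30},
    {"tx":-180,"ty":-148,"tz":0,"wx":0,"wy":0,"wz":-6,"jaw":30},
    {"tx":-210,"ty":-173,"tz":0,"wx":0,"wy":0,"wz":-7,"jaw":30},
    {"tx":-240,"ty":-198,"tz":0,"wx":0,"wy":0,"wz":-8,"jaw":30},
    {"tx":-270,"ty":-222,"tz":0,"wx":0,"wy":0,"wz":-9,"jaw":30},
    {"tx":-300,"ty":-247,"tz":0,"wx":0,"wy":0,"wz":-9.6,"jaw":30},
    {"tx":-330,"ty":-272,"tz":0,"wx":0,"wy":0,"wz":-9.6,"jaw":30},
    {"tx":-360,"ty":-296,"tz":0,"wx":0,"wy":0,"wz":-9.6,"jaw":30},
    {"tx":-390,"ty":-320,"tz":0,"wx":0,"wy":0,"wz":-9.6,"jaw":30},
    {"tx":-415,"ty":-341,"tz":0,"wx":0,"wy":0,"wz":-9.6,"jaw":30},
    {"tx":-430,"ty":-353,"tz":0,"wx":0,"wy":0,"wz":-9.6,"jaw":30},
    {"tx":-430,"ty":-353,"tz":0,"wx":0,"wy":0,"wz":-9.6,"jaw":30},
    {"tx":-430,"ty":-353,"tz":0,"wx":0,"wy":0,"wz":-9.6,"jaw":30},
  ],
)

```text
clock: 2.72
tcp_pos: [0.511, 0.1102, 0.2313]
tcp_rot: [[-0.975, 0.223, -0.0], [0.223, 0.975, 0.0], [0.0, 0.0, -1.0]]
force: [-0.5, 0.2, -0.3]
opening: 0.0258
```

```bash
python3 - <<'E'
from h import *
where();to(-.128,.1245,.102)
E
```

```text
clk 2.7167 board xy -0.129 0.1242 z 0.2313 F [-0.53  0.15 -0.25] op 0.025751498472649317
t [ -1.    0.3 129.3] w [ 0.01 -0.   -0.21] tgt [0.512  0.1103 0.102 ]
```

Emit:
step_arm(
  moves=[
    {"tx":0,"ty":0,"tz":35,"wx":0,"wy":0,"wz":0,"jaw":30},
    {"tx":0,"ty":0,"tz":70,"wx":0,"wy":0,"wz":0,"jaw":30},
    {"tx":0,"ty":0,"tz":105,"wx":0,"wy":0,"wz":0,"jaw":30},
    {"tx":0,"ty":0,"tz":125,"wx":0,"wy":0,"wz":0,"jaw":30},
    {"tx":0,"ty":0,"tz":131,"wx":0,"wy":0,"wz":0,"jaw":30},
    {"tx":0,"ty":0,"tz":131,"wx":0,"wy":0,"wz":0,"jaw":30},
    {"tx":0,"ty":0,"tz":131,"wx":0,"wy":0,"wz":0,"jaw":30},
  ],
)

```text
clock: 3.3
tcp_pos: [0.5113, 0.1116, 0.1011]
tcp_rot: [[-0.975, 0.222, 0.001], [0.222, 0.975, 0.001], [-0.0, 0.001, -1.0]]
force: [-0.3, -0.3, 0.6]
opening: 0.0261
```

```bash
cat >> h.py <<'E'
def look(tag):
    a=get_image("top")[60:260,130:380];b=get_image("scene")[90:290,120:370]
    o=np.vstack([a,b])[:,:,::-1]
    o=np.hstack([cv2.resize(a[:,:,::-1],(400,320),interpolation=2),cv2.resize(b[:,:,::-1],(400,320),interpolation=2)])
    cv2.imwrite(f"pics/{tag}.png",o)
E
python3 - <<'E'
from h import *
where();look("l1")
E
```

```text
clk 3.3 board xy -0.129 0.1256 z 0.1011 F [-0.29 -0.26  0.62] op 0.026132859265404075
```

View pics/l1.png

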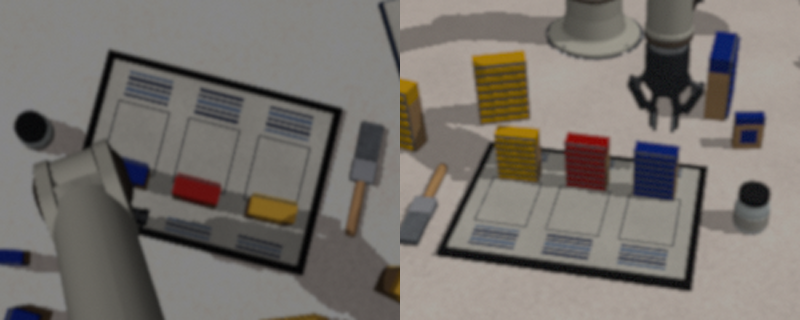

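The gripper stands behind the blue block (right panel, about (665,110)) with the fingers centred on it. Next is the slow push.

Emit:
step_arm(
  moves=[
    {"tx":-10,"ty":0,"tz":0,"wx":0,"wy":0,"wz":0,"jaw":30},
    {"tx":-20,"ty":0,"tz":0,"wx":0,"wy":0,"wz":0,"jaw":30},
    {"tx":-27,"ty":0,"tz":0,"wx":0,"wy":0,"wz":0,"jaw":30},
    {"tx":-31,"ty":0,"tz":0,"wx":0,"wy":0,"wz":0,"jaw":30},
    {"tx":-34,"ty":0,"tz":0,"wx":0,"wy":0,"wz":0,"jaw":30},
    {"tx":-37,"ty":0,"tz":0,"wx":0,"wy":0,"wz":0,"jaw":30},
    {"tx":-40,"ty":0,"tz":0,"wx":0,"wy":0,"wz":0,"jaw":30},
    {"tx":-43,"ty":0,"tz":0,"wx":0,"wy":0,"wz":0,"jaw":30},
    {"tx":-46,"ty":0,"tz":0,"wx":0,"wy":0,"wz":0,"jaw":30},
    {"tx":-49,"ty":0,"tz":0,"wx":0,"wy":0,"wz":0,"jaw":30},
    {"tx":-52,"ty":0,"tz":0,"wx":0,"wy":0,"wz":0,"jaw":30},
  ],
)

```text
clock: 4.32
tcp_pos: [0.5632, 0.0997, 0.1022]
tcp_rot: [[-0.975, 0.222, 0.003], [0.222, 0.975, 0.001], [-0.003, 0.002, -1.0]]
force: [-0.5, 0.6, 0.6]
opening: 0.0257
```

```bash
python3 - <<'E'
from h import *
where();look("l2")
E
```

```text
clk 4.3167 board xy -0.0758 0.1254 z 0.1022 F [-0.53  0.57  0.57] op 0.0256802591429369
```

View pics/l2.png

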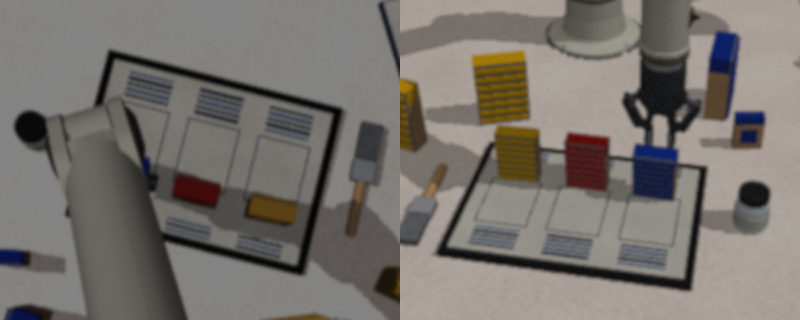

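```bash
python3 - <<'E'
from h import *
a=cv2.imread("pics/l1.png")[130:210,610:700];b=cv2.imread("pics/l2.png")[130:210,610:700]
cv2.imwrite("pics/d.png",cv2.resize(np.hstack([a,b]),(790,350),interpolation=2))
E
```

```text
(no output)
```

View pics/d.png

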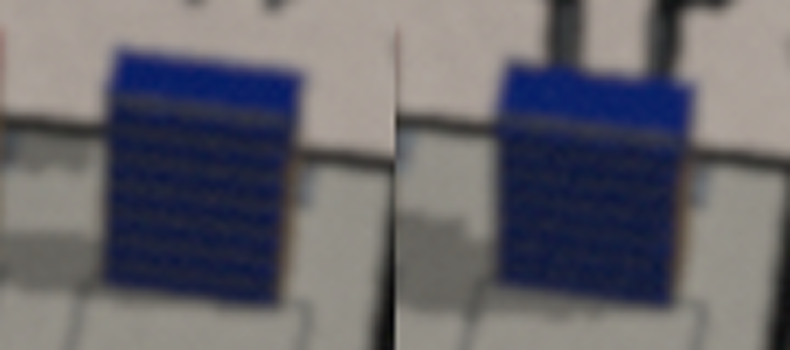

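The block is tipping on its lower front edge without sliding (bottom edge still at y≈300 in the enlarged crop, top moved forward), so I'll continue.

Emit:
step_arm(
  moves=[
    {"tx":-3,"ty":0,"tz":0,"wx":0,"wy":0,"wz":0,"jaw":30},
    {"tx":-6,"ty":0,"tz":0,"wx":0,"wy":0,"wz":0,"jaw":30},
    {"tx":-9,"ty":0,"tz":0,"wx":0,"wy":0,"wz":0,"jaw":30},
    {"tx":-11,"ty":0,"tz":0,"wx":0,"wy":0,"wz":0,"jaw":30},
    {"tx":-13,"ty":0,"tz":0,"wx":0,"wy":0,"wz":0,"jaw":30},
    {"tx":-15,"ty":0,"tz":0,"wx":0,"wy":0,"wz":0,"jaw":30},
    {"tx":-17,"ty":0,"tz":0,"wx":0,"wy":0,"wz":0,"jaw":30},
    {"tx":-19,"ty":0,"tz":0,"wx":0,"wy":0,"wz":0,"jaw":30},
    {"tx":-21,"ty":0,"tz":0,"wx":0,"wy":0,"wz":0,"jaw":30},
    {"tx":-23,"ty":0,"tz":0,"wx":0,"wy":0,"wz":0,"jaw":30},
    {"tx":-25,"ty":0,"tz":0,"wx":0,"wy":0,"wz":0,"jaw":30},
    {"tx":-25,"ty":0,"tz":0,"wx":0,"wy":0,"wz":0,"jaw":30},
  ],
)

```text
clock: 5.42
tcp_pos: [0.5885, 0.0937, 0.1024]
tcp_rot: [[-0.975, 0.223, 0.004], [0.223, 0.975, 0.001], [-0.004, 0.002, -1.0]]
force: [0.1, -1.1, -0.4]
opening: 0.0255
```

```bash
python3 - <<'E'
from h import *
where();look("l3")
E
```

```text
clk 5.4167 board xy -0.0497 0.1252 z 0.1024 F [ 0.13 -1.11 -0.45] op 0.025524015545945376
```

View pics/l3.png

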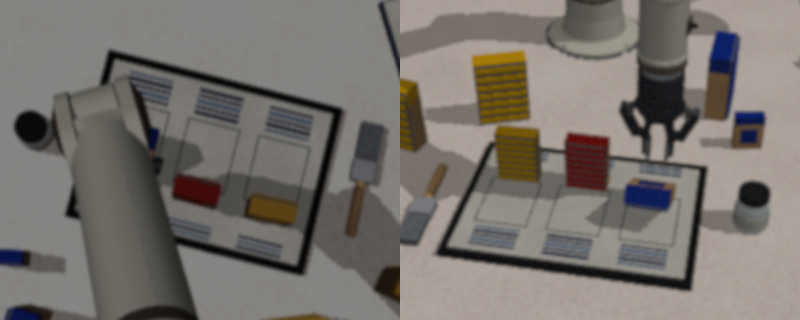

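The block has gone over; in the right panel it lies flat at about (650,193). I'll draw back, then look.

Emit:
step_arm(
  moves=[
    {"tx":25,"ty":0,"tz":-15,"wx":0,"wy":0,"wz":0,"jaw":30},
    {"tx":55,"ty":0,"tz":-35,"wx":0,"wy":0,"wz":0,"jaw":30},
    {"tx":85,"ty":0,"tz":-55,"wx":0,"wy":0,"wz":0,"jaw":0},
    {"tx":100,"ty":25,"tz":-75,"wx":0,"wy":0,"wz":0,"jaw":0},
    {"tx":100,"ty":55,"tz":-80,"wx":0,"wy":0,"wz":0,"jaw":0},
    {"tx":100,"ty":85,"tz":-80,"wx":0,"wy":0,"wz":0,"jaw":0},
    {"tx":100,"ty":115,"tz":-80,"wx":0,"wy":0,"wz":0,"jaw":0},
    {"tx":100,"ty":130,"tz":-80,"wx":0,"wy":0,"wz":0,"jaw":0},
    {"tx":100,"ty":130,"tz":-80,"wx":0,"wy":0,"wz":0,"jaw":0},
  ],
)

```text
clock: 6.27
tcp_pos: [0.5189, 0.2475, 0.1825]
tcp_rot: [[-0.976, 0.218, 0.004], [0.218, 0.976, 0.004], [-0.003, 0.005, -1.0]]
force: [0.4, -1.0, -0.0]
opening: -0.0001
```

```bash
python3 - <<'E'
from h import *
from scipy.optimize import minimize
where();look("l4")
p=np.load("board.npy")
im=get_image("top");si=get_image("scene")
cv2.imwrite("pics/t4.png",cv2.resize(im[85:215,165:325,::-1],None,fx=4.5,fy=4.5,interpolation=2))
def pick(n,c):
    L=outline_of(n,"blue_block");t=proj(n,c)[0]
    for o in L:print(n,o['confidence'],o['location'][0]*512,o['location'][1]*384,o['pixels'].sum())
    return min(L,key=lambda o:np.hypot(*(np.array(o['location'])*[512,384]-t)))['pixels']
c=T(p,.010,.125,.03);mt=pick("top",c);ms=pick("scene",c)
def sil(n,q):
    P=np.array([[a,b,c] for a in(-.05,.05) for b in(-.0375,.0375) for c in(.012,.048)])
    uv=proj(n,T(q,P[:,0],P[:,1],P[:,2]));hh=cv2.convexHull(((uv+.5)*16).astype(np.float32)).astype(np.int32)
    k=np.zeros((384,512),np.uint8);cv2.fillPoly(k,[hh],255,cv2.LINE_AA,4);return k/255
q0=np.r_[T(p,.01,.125,0)[:2],p[2]]
for v in(("top",),("scene",),("top","scene")):
    f=lambda q:sum(np.abs(sil(n,q)-m).sum()/m.sum() for n,m in(("top",mt),("scene",ms)) if n in v)
    r=minimize(f,q0,method="Nelder-Mead",options=dict(initial_simplex=[q0,q0+[.008,0,0],q0+[0,.008,0],q0+[0,0,.1]]))
    d=r.x[:2]-p[:2];cc,s=np.cos(p[2]),np.sin(p[2]);print(v,r.x.round(4),np.degrees(r.x[2]-p[2]).round(2),r.fun,"board",cc*d[0]+s*d[1],-s*d[0]+cc*d[1])
E
```

```text
clk 6.2667 board xy -0.1515 0.2599 z 0.1825 F [ 0.44 -0.96 -0.01] op -5.683533538917332e-05
top 0.71 356.3008 160.704 880
top 0.66 216.32 143.61599999999999 1043
scene 0.9 273.8176 220.91520000000003 956
scene 0.61 338.9952 174.4896 471
scene 0.57 318.976 145.8048 615
scene 0.42 192.7168 187.8912 966
('top',) [ 0.6502  0.0768 -0.2195] 0.13 0.13446506119226215 board 0.014152410760389894 0.12217909365725002
('scene',) [ 0.6456  0.0782 -0.2352] -0.77 0.13824760029534824 board 0.00941325278041736 0.12253309579684632
('top', 'scene') [ 0.6467  0.0772 -0.2075] 0.81 0.2854626363757713 board 0.01067677967890511 0.12185247237964379
```

View pics/l4.png

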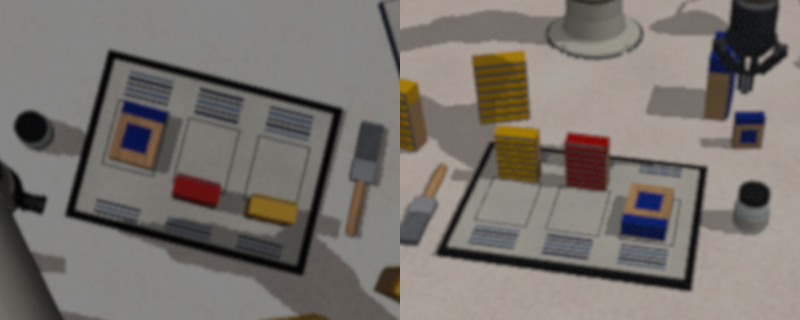

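View pics/t4.png

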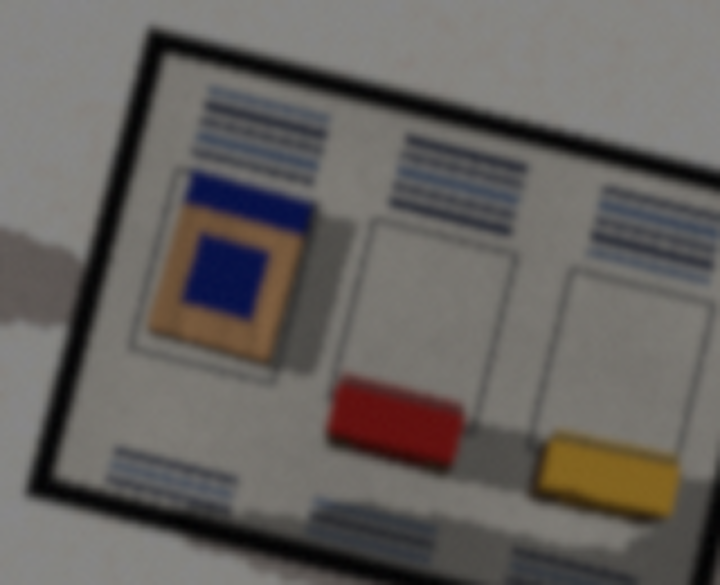

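```bash
python3 - <<'E'
from h import *
p=np.load("board.npy");c,s=np.cos(p[2]),np.sin(p[2])
def b(w):d=w[:,:2]-p[:2];return np.c_[c*d[:,0]+s*d[:,1],-s*d[:,0]+c*d[:,1]].round(4).tolist()
o=np.array([165-.4,85-.4])
print("frame TL,BL,BR",b(back("top",np.array([[178,170],[132,350],[273,382]])/4.5+o,.012)))
print("middle frame TL TR BL~",b(back("top",np.array([[374,219],[517,256]])/4.5+o,.012)))
print("block TL,TR,BR,BL",b(back("top",np.array([[190,173],[315,203],[271,361],[150,330]])/4.5+o,.048)))
print("patch centre",b(back("top",np.array([[226,277]])/4.5+o,.048)))
si=get_image("scene")
cv2.imwrite("pics/s5.png",cv2.resize(si[165:275,230:330,::-1],None,fx=5.4,fy=5.4,interpolation=2))
E
```

```text
frame TL,BL,BR [[0.0644, 0.1674], [-0.0502, 0.1663], [-0.0478, 0.0781]]
middle frame TL TR BL~ [[0.0651, 0.0433], [0.0648, -0.0474]]
block TL,TR,BR,BL [[0.0576, 0.1554], [0.0588, 0.0786], [-0.0398, 0.0802], [-0.0398, 0.1545]]
patch centre [[0.0023, 0.1188]]
```

View pics/s5.png

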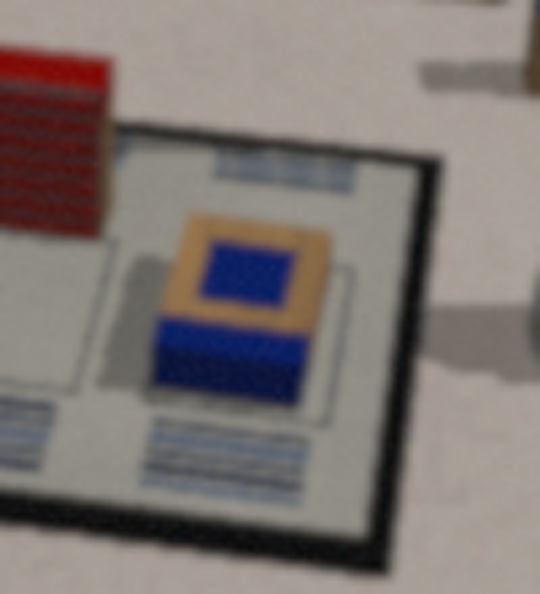

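The block lies flat and wholly inside the frame: top crop block (150–315,173–361) inside frame (132–~318,170–382), about 5 mm toward -y of centre, not turned. I'll now press on its middle.

```bash
python3 - <<'E'
from h import *
to(.008,.119,.1825);to(.008,.119,.060)
E
```

```text
t [-158.3 -133.8   -0. ] w [ 0.05  0.18 -0.31] tgt [0.6435 0.075  0.1825]
t [-157.9 -133.9  122.5] w [ 0.05  0.18 -0.31] tgt [0.6435 0.075  0.06  ]
```

Emit:
step_arm(
  moves=[
    {"tx":-28,"ty":-24,"tz":0,"wx":0,"wy":0,"wz":0,"jaw":0},
    {"tx":-56,"ty":-48,"tz":0,"wx":0,"wy":0,"wz":0,"jaw":0},
    {"tx":-84,"ty":-72,"tz":0,"wx":0,"wy":0,"wz":0,"jaw":0},
    {"tx":-112,"ty":-96,"tz":0,"wx":0,"wy":0,"wz":0,"jaw":0},
    {"tx":-140,"ty":-118,"tz":0,"wx":0,"wy":0,"wz":0,"jaw":0},
    {"tx":-158,"ty":-134,"tz":0,"wx":0,"wy":0,"wz":0,"jaw":0},
    {"tx":-158,"ty":-134,"tz":0,"wx":0,"wy":0,"wz":0,"jaw":0},
    {"tx":-158,"ty":-134,"tz":30,"wx":0,"wy":0,"wz":0,"jaw":0},
    {"tx":-158,"ty":-134,"tz":60,"wx":0,"wy":0,"wz":0,"jaw":0},
    {"tx":-158,"ty":-134,"tz":90,"wx":0,"wy":0,"wz":0,"jaw":0},
    {"tx":-158,"ty":-134,"tz":110,"wx":0,"wy":0,"wz":0,"jaw":0},
    {"tx":-158,"ty":-134,"tz":120,"wx":0,"wy":0,"wz":0,"jaw":0},
    {"tx":-158,"ty":-134,"tz":122,"wx":0,"wy":0,"wz":0,"jaw":0},
    {"tx":-158,"ty":-134,"tz":122,"wx":0,"wy":0,"wz":0,"jaw":0},
  ],
)

```text
clock: 7.78
tcp_pos: [0.6433, 0.0747, 0.0604]
tcp_rot: [[-0.974, 0.225, 0.003], [0.225, 0.974, 0.0], [-0.003, 0.001, -1.0]]
force: [1.0, 0.6, -0.0]
opening: -0.0003
```

```bash
python3 - <<'E'
from h import *
where();look("l5");to(.008,.119,.060)
E
```

```text
clk 7.7833 board xy 0.0079 0.1187 z 0.0604 F [ 0.97  0.61 -0.01] op -0.0003248636841829557
t [ 1.3 -0.3  2.2] w [ 0.1   0.33 -0.32] tgt [0.6435 0.075  0.06  ]
```

View pics/l5.png

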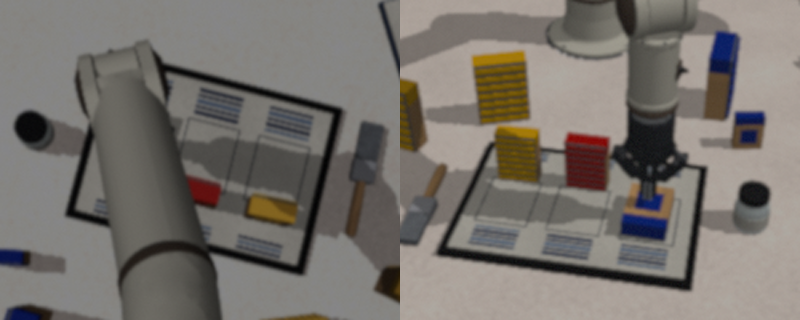

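The shut fingertips hang over the middle of the block's back (right panel, about (650,205)). I'll descend slowly.

Emit:
step_arm(
  moves=[
    {"tx":0,"ty":0,"tz":4,"wx":0,"wy":0,"wz":0,"jaw":0},
    {"tx":0,"ty":0,"tz":8,"wx":0,"wy":0,"wz":0,"jaw":0},
    {"tx":0,"ty":0,"tz":11,"wx":0,"wy":0,"wz":0,"jaw":0},
    {"tx":0,"ty":0,"tz":12,"wx":0,"wy":0,"wz":0,"jaw":0},
    {"tx":0,"ty":0,"tz":13,"wx":0,"wy":0,"wz":0,"jaw":0},
    {"tx":0,"ty":0,"tz":13,"wx":0,"wy":0,"wz":0,"jaw":0},
  ],
)

```text
clock: 8.38
tcp_pos: [0.6447, 0.0751, 0.0489]
tcp_rot: [[-0.974, 0.225, 0.005], [0.225, 0.974, 0.0], [-0.005, 0.002, -1.0]]
force: [0.2, 0.3, 0.1]
opening: 0.0002
```

Emit:
step_arm(
  moves=[
    {"tx":0,"ty":0,"tz":1,"wx":0,"wy":0,"wz":0,"jaw":0},
    {"tx":0,"ty":0,"tz":2,"wx":0,"wy":0,"wz":0,"jaw":0},
    {"tx":0,"ty":0,"tz":2,"wx":0,"wy":0,"wz":0,"jaw":0},
  ],
)

```text
clock: 8.63
tcp_pos: [0.6449, 0.0751, 0.0482]
tcp_rot: [[-0.974, 0.225, 0.006], [0.225, 0.974, 0.0], [-0.006, 0.002, -1.0]]
force: [-3.7, -0.4, 8.9]
opening: -0.0
```

Emit:
step_arm(
  moves=[
    {"tx":0.5,"ty":0,"tz":2,"wx":0,"wy":0,"wz":0,"jaw":0},
    {"tx":0.5,"ty":0,"tz":3,"wx":0,"wy":0,"wz":0,"jaw":0},
    {"tx":0.5,"ty":0,"tz":3,"wx":0,"wy":0,"wz":0,"jaw":0},
    {"tx":0.5,"ty":0,"tz":3,"wx":0,"wy":0,"wz":0,"jaw":0},
    {"tx":0.5,"ty":0,"tz":3,"wx":0,"wy":0,"wz":0,"jaw":0},
    {"tx":0.5,"ty":0,"tz":3,"wx":0,"wy":0,"wz":0,"jaw":0},
  ],
)

```text
clock: 9.13
tcp_pos: [0.6449, 0.0751, 0.0481]
tcp_rot: [[-0.974, 0.226, 0.007], [0.226, 0.974, -0.0], [-0.007, 0.001, -1.0]]
force: [-6.3, -1.0, 19.1]
opening: 0.0002
```

The press reached 19 N and held for about half a second. Now straight up and away.

Emit:
step_arm(
  moves=[
    {"tx":0,"ty":0,"tz":-4,"wx":0,"wy":0,"wz":0,"jaw":0},
    {"tx":0,"ty":0,"tz":-15,"wx":0,"wy":0,"wz":0,"jaw":0},
    {"tx":0,"ty":0,"tz":-40,"wx":0,"wy":0,"wz":0,"jaw":0},
    {"tx":0,"ty":0,"tz":-75,"wx":0,"wy":0,"wz":0,"jaw":0},
    {"tx":0,"ty":0,"tz":-110,"wx":0,"wy":0,"wz":0,"jaw":0},
    {"tx":25,"ty":20,"tz":-135,"wx":0,"wy":0,"wz":0,"jaw":0},
    {"tx":50,"ty":45,"tz":-145,"wx":0,"wy":0,"wz":0,"jaw":0},
    {"tx":75,"ty":70,"tz":-145,"wx":0,"wy":0,"wz":0,"jaw":0},
    {"tx":100,"ty":95,"tz":-145,"wx":0,"wy":0,"wz":0,"jaw":0},
    {"tx":125,"ty":120,"tz":-145,"wx":0,"wy":0,"wz":0,"jaw":0},
    {"tx":150,"ty":145,"tz":-145,"wx":0,"wy":0,"wz":0,"jaw":0},
    {"tx":150,"ty":145,"tz":-145,"wx":0,"wy":0,"wz":0,"jaw":0},
    {"tx":150,"ty":145,"tz":-145,"wx":0,"wy":0,"wz":0,"jaw":0},
  ],
)

```text
clock: 10.22
tcp_pos: [0.5289, 0.2535, 0.193]
tcp_rot: [[-0.976, 0.22, 0.007], [0.22, 0.976, 0.001], [-0.007, 0.003, -1.0]]
force: [1.0, 0.0, -0.7]
opening: 0.0001
```

```bash
python3 - <<'E'
from h import *
where();look("l6")
im=get_image("top")
cv2.imwrite("pics/t6.png",cv2.resize(im[85:215,165:325,::-1],None,fx=4.5,fy=4.5,interpolation=2))
E
```

```text
clk 10.2167 board xy -0.143 0.2679 z 0.193 F [ 0.97  0.02 -0.69] op 9.26876936670556e-05
```

View pics/l6.png

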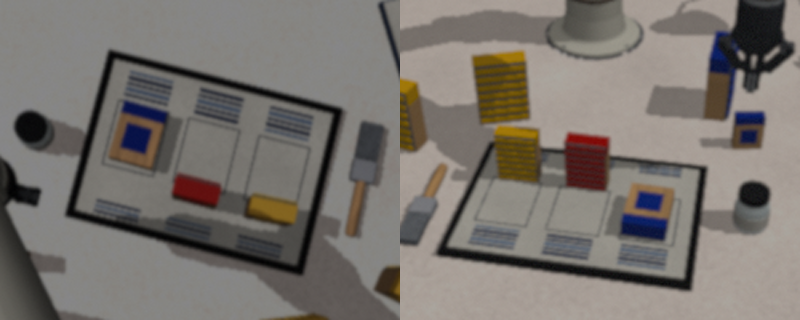

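View pics/t6.png

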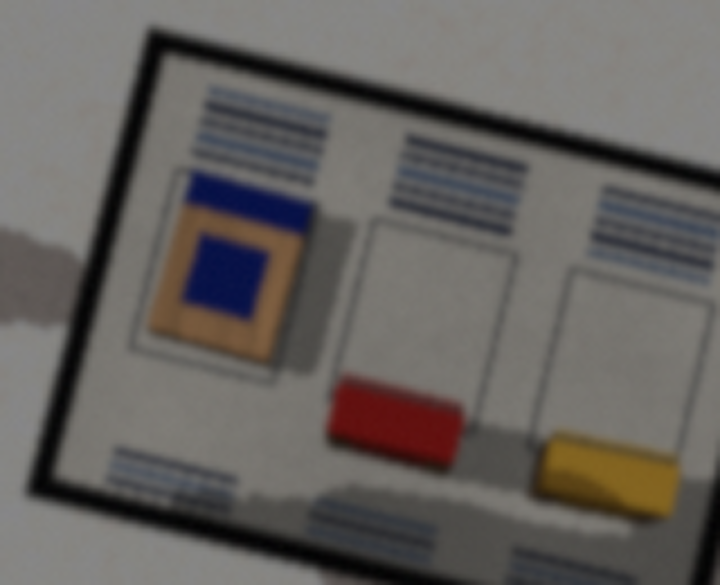

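The pictures match those from before the press: the blue block lies in its frame, and the red and yellow blocks, the jar and the brush have not moved. The fingers are clear, so I'm handing in.

```bash
python3 -c "
from plant import *
print(finish_job())"
```

```text
the job is handed in; nothing more can be done
None
```

The blue block on the board now lies on its carved face in its frame, and the print has been pressed. I tipped it with slow fingertip pushes near the top of its back and drew the fingers back. I then pressed on about the middle of its back with shut fingertips, reaching about 19 N within a half-second press, and moved away. The job was handed in about 10 s into the 42 s allowed.

- **Block position:** the last pictures from both cameras show it flat, not turned, and inside the frame outline. It sits about 5 mm off centre towards the right-hand (-y) side, leaving only about 3 mm to the frame line there. I left it rather than nudge it.
- **Disagreement between checks:** fitting the block's whole outline gave a sideways offset of about 3 mm, while reading its corners in the top picture gave about 5–8 mm. In the scene picture it sat about 3.5 mm inside the near frame line.
- **Everything else:** the red and yellow blocks, the ink jar and the brush look unmoved, and the gripper is touching nothing.

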